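Clear the sampling bench: hangers to the gravity rail, cylinders to the pyramid

TASK

Clear up the lab bench after the run: hook every roller hanger over the sloped rail near its high end and let go, so that each rolls down by itself to the stop or up against the hanger before it. Build up the pyramid in the wooden cradle with all the loose steel cylinders from the grey tray: first fill the empty place in the bottom row, then lay the others squarely in the gaps of the layer below, two in the second row and, if there is a fourth, one on top, all in line with the row. Leave the beaker, jar and dark weight where they are.

Things in the scene. Friction and masses are not known exactly. Their poses are not given: they have to be found in the camera images.
- hanger0: C-shaped roller hanger, 0.2 kg, all alike, may be absent. Origin: centre of underside, y = rolling direction, +x = the hook's open side. Grey block 52 (x) x 44 (y), z 0-30 mm; back plate x -14 to -10; head plate 28 x 46 at z 96-100; lip x 10-14, z 70-100. Black grip tab 12 (x) x 26 (y), z 100-130: grip it along x, TCP at z 121. Stands on the bench at the right, mouth roughly away from the robot
- hanger0_roll (a point): this hanger's point at x 0, y 0, z 76 mm: between the lowest points of its two free steel rollers (16 mm diameter, axles along x at y -12 and 12, treads x -7 to 7) under the head; it sits on the bar's top edge when hung. Plates 20 mm apart leave room for the 8 mm bar; the bar enters from +x through the mouth, z 30 to 70, then the hanger is lowered
- hanger1: C-shaped roller hanger, 0.2 kg, all alike, may be absent. Origin: centre of underside, y = rolling direction, +x = the hook's open side. Grey block 52 (x) x 44 (y), z 0-30 mm; back plate x -14 to -10; head plate 28 x 46 at z 96-100; lip x 10-14, z 70-100. Black grip tab 12 (x) x 26 (y), z 100-130: grip it along x, TCP at z 121. Stands on the bench at the right, mouth roughly away from the robot
- hanger1_roll (a point): this hanger's point at x 0, y 0, z 76 mm: between the lowest points of its two free steel rollers (16 mm diameter, axles along x at y -12 and 12, treads x -7 to 7) under the head; it sits on the bar's top edge when hung. Plates 20 mm apart leave room for the 8 mm bar; the bar enters from +x through the mouth, z 30 to 70, then the hanger is lowered
- hanger2: C-shaped roller hanger, 0.2 kg, all alike, may be absent. Origin: centre of underside, y = rolling direction, +x = the hook's open side. Grey block 52 (x) x 44 (y), z 0-30 mm; back plate x -14 to -10; head plate 28 x 46 at z 96-100; lip x 10-14, z 70-100. Black grip tab 12 (x) x 26 (y), z 100-130: grip it along x, TCP at z 121. Stands on the bench at the right, mouth roughly away from the robot
- hanger2_roll (a point): this hanger's point at x 0, y 0, z 76 mm: between the lowest points of its two free steel rollers (16 mm diameter, axles along x at y -12 and 12, treads x -7 to 7) under the head; it sits on the bar's top edge when hung. Plates 20 mm apart leave room for the 8 mm bar; the bar enters from +x through the mouth, z 30 to 70, then the hanger is lowered
- rail: fixed gravity rail on a grey foot 70 x 400 x 10 mm; origin: centre of the foot's underside. Steel flat bar 8 thick (x), 12 high, 356 long, along own y, falling to +y at 0.157 rad; top edge passes (0, 0, 175). End posts at y -172 and 172 mm, black stop at the low end; open on both sides, the robot on its -x side. Released hangers tip to the slope, roll at 0.2 m/s or less, queue 46 mm apart
- rail_stop (a point): point on the bar's top edge at the stop's uphill face, low end of the rail; a hanger against the stop has its roller point 23 mm uphill of it, the next 69 mm, the third 115 mm
- rail_load (a point): point on the bar's top edge 251 mm uphill of the stop face, a good place to hook a hanger on
- tray: shallow grey metal tray 160 (x) x 260 (y) x 18 mm, walls and floor 4 mm thick, fixed; origin at the centre of the underside. The loose sample cylinders lie in it side by side
- cradle: fixed low wooden cradle: board 90 (x) x 140 (y) x 6 mm, side rails 24 mm high with inner faces at y -62 and 62. Origin: centre of the underside. Cylinder axes along own x, all at x 0. Bottom row centres y -42, 0 (both filled) and 42 (empty), z 26 mm. Above: second row centres y -21 and 21, z 60; top y 0, z 94
- base0_center (a point): centre of a cylinder of the cradle's bottom row, already in place: plain steel, 40 mm diameter, 56 mm long, 0.15 kg; it rolls easily, and is best gripped by its two end faces
- base1_center (a point): centre of a cylinder of the cradle's bottom row, already in place: plain steel, 40 mm diameter, 56 mm long, 0.15 kg; it rolls easily, and is best gripped by its two end faces
- cyl0_center (a point): centre of a loose sample cylinder, starts lying in the tray, axis roughly along the tray's x; may be absent: plain steel, 40 mm diameter, 56 mm long, 0.15 kg; it rolls easily, and is best gripped by its two end faces
- cyl0: the same cylinder; own x is its axis (the origin is a point on its curved surface and turns as it rolls: use the centre point for position)
- cyl1_center (a point): centre of a loose sample cylinder, starts lying in the tray, axis roughly along the tray's x; may be absent: plain steel, 40 mm diameter, 56 mm long, 0.15 kg; it rolls easily, and is best gripped by its two end faces
- cyl1: the same cylinder; own x is its axis (the origin is a point on its curved surface and turns as it rolls: use the centre point for position)
- cyl2_center (a point): centre of a loose sample cylinder, starts lying in the tray, axis roughly along the tray's x; may be absent: plain steel, 40 mm diameter, 56 mm long, 0.15 kg; it rolls easily, and is best gripped by its two end faces
- cyl2: the same cylinder; own x is its axis (the origin is a point on its curved surface and turns as it rolls: use the centre point for position)
- cyl3_center (a point): centre of a loose sample cylinder, starts lying in the tray, axis roughly along the tray's x; may be absent: plain steel, 40 mm diameter, 56 mm long, 0.15 kg; it rolls easily, and is best gripped by its two end faces
- cyl3: the same cylinder; own x is its axis (the origin is a point on its curved surface and turns as it rolls: use the centre point for position)
- beaker: glass beaker, 60 mm wide, 75 mm high, bystander; origin at the centre of the underside
- jar: amber jar, 52 mm wide, 70 mm high, bystander; origin at the centre of the underside
- pot: dark steel weight, 60 mm wide, 30 mm high, bystander; origin at the centre of the underside
Things that resemble listed ones, but are neither listed nor needed, are in the scene too. What is shaped like the cyl2 but yellow is not meant. What is shaped like the cyl1 but red is not meant.

How it is judged:
By the outcome, as a careful person would: the job done as asked, in the order asked, and still so for the second after the job is handed in, with the robot touching nothing.
Of hanger0, hanger1, hanger2 only 2 to 3 are there at a start; the rules pass over those that are not, and their reading is None.
Of cyl0, cyl1, cyl2, cyl3 only 3 to 4 are there at a start; the rules pass over those that are not, and their reading is None.
At some moment in a run one of hanger0, hanger1, hanger2 may be knocked a few centimetres aside while the robot is not near it.
Once in a run the grip may slacken for a moment while it holds something.
It also fails if it takes over 210 s, if anything falls off the work surface, if the arm or the gripper's body presses on something with over 40 N, if the wrist force passes 120 N, or if a joint passes its speed limit or range.

ROBOT

A 7-joint arm with a two-finger parallel gripper is mounted at the origin on the work surface. World frame = base frame: x ahead of the robot, y to its left, z up, the work surface at z = 0. Lengths are in m, angles in rad, forces in N, time in s.
With the tool pointing down it reaches from about 0.4 to 0.925 m from the base axis. Payload 5.6 kg.
Tool frame: the origin (TCP) lies between the finger pads, 19 mm behind the fingertips; this is the grasp point; z points along the fingers, y is the line along which they close (so a half turn about z gives the same grasp; the last joint's range is limited). The gripper opens to 85 mm and grips with 20 to 120 N. Pads are 22 mm wide; open, the fingers measure 114 mm over their backs; the gripper's body (76 mm by 85 mm) begins 54 mm behind the grasp point. The pads swing forward as they close: fully open they stand 13 mm farther back than shut.
Start: joints at [1.141, 0.468, -0.012, 1.603, 0.006, 1.071, -0.056], TCP at [0.245, -0.602, 0.25] pointing down, gripper open.
Joint ranges: [-2.53, 2.53], [-0.31, 2.02], [-1.57, 1.55], [0.28, 2.44], [-1.29, 4.43], [0.15, 1.84], [-2.92, 2.92]. Speed limits (rad/s): [2.57, 2.57, 3.14, 3.14, 3.14, 3.14, 3.14].

INTERFACE

Orientations are given as a unit quaternion [w, x, y, z].
In Python, from bench import ctrl, vision gives the robot as it stands. Calls block until the motion is done:
- ctrl.move_pose(position, orientation): joint-space move of the TCP to a pose.
- ctrl.line_to(position, rot=None, max_speed=0.15): straight line of the TCP; rot=None keeps the orientation; max_speed is the mean speed in m/s.
- ctrl.move_joints(angles): joint-space move.
- ctrl.move_gripper(opening, grasp_force=None): finger opening in m; grasp_force is the grip in N (None keeps the last); returns when the fingers have stopped.
- ctrl.sleep(seconds).
- ctrl.ik(position, orientation): joint angles nearest the present ones, or None.
- vision.get_image(name): name is "scene" or "top"; returns a dict with "pixels" (480x640x3 uint8, red, green, blue), "range_z" (480x640 float32, m along the optical axis (not along the pixel's ray), 0 where there is no reading), "fx", "fy", "cx", "cy" (pixels), "k1" (the pictures are not rectified: a ray, as slopes to the right and down, at radius r is drawn at 1 + k1 r^2 times it, then the intrinsics apply), "cam_to_world" (4x4, takes a point from camera to world coordinates). Camera axes: x right, y down, z forward; pixel columns grow to the right and rows downward; lengths in m; the calibration is good to about 2 mm. A picture is of the moment at which its call begins.
A pose or a line that the arm cannot do raises ctrl.PlanningError and nothing moves.
- ctrl.job_done(): hands the job in; it is judged then, once.
Trained networks look in a picture, given as the dict that the camera call returned (one of the last four; its "shot" number tells which), for a name from the list of things; names that differ only in an ending like _2 or _b are one class to them, and where a whole thing is asked for, a point or a joint stands for the part that bears it (a point fixed in the world has none). Each returns a list of dicts, best first, with "conf" (0 to 1); they miss things now and then, are a little off and sometimes report something else, mostly with a low value. They report only what shows in the picture. A call takes as long as a camera call. They do not tell look-alikes from the thing itself.
- vision.spot_in(name, picture): "point" ([x, y, z] in m, in the coordinates of the camera as it stood for that picture, good to about 4 mm: the middle of the surface that is visible of it).
- vision.trace(name, picture): "pixels" (480x640 bool, what is visible of it).
Readings, each from a call of its own:
- ctrl.current_time(): time.
- ctrl.current_qpos(): joint angles.
- ctrl.current_qvel(): joint speeds.
- ctrl.current_joint_efforts(): joint torques, N m.
- ctrl.current_tool_pos(): TCP position.
- ctrl.current_eef_rot(): TCP orientation.
- ctrl.current_wrist_force(): force on the tool from outside, world axes, zero at the start.
- ctrl.current_moment(): the same for the moment, N m.
- ctrl.current_width(): finger opening in m.
- ctrl.current_grip_force(): force on a finger pad.
Only numpy, scipy, OpenCV 4.12 (cv2) and the standard library are available. Lean on these libraries where they do the work, as an engineer would, in place of code of your own. Each camera call takes 0.05 s, during which the arm holds its last target. There are 200 camera calls.

## Working session

There is one attempt and no reset: what is moved stays moved. The work goes in short steps, each a Python script; the robot and the scene stay as the last script left them, time stands still between calls to the robot, and variables do not carry over. Pictures are saved under pics/ and viewed, at most 14 in all, crops included, and the job is handed in when it is done.

```bash
ls; mkdir -p pics
python3 - <<'E'
from bench import ctrl, vision
import cv2, numpy as np
for n in ("scene","top"):
    p=vision.get_image(n); cv2.imwrite(f"pics/{n}0.png",p["pixels"][:,:,::-1])
    print(n,p["fx"],p["fy"],p["cx"],p["cy"],p["k1"],np.round(p["cam_to_world"],3).tolist(),p["shot"],(p["range_z"]>0).mean())
print(ctrl.current_time())
E
```

```text
pics
scene 583.4752733829928 583.4752733829928 318.4754083002233 227.53611997574433 0.00993051789634346 [[0.305, 0.825, -0.475, 1.131], [0.952, -0.259, 0.161, -0.19], [0.01, -0.501, -0.865, 1.196], [0.0, 0.0, 0.0, 1.0]] 1 0.9960611979166667
top 536.3024897475939 536.3024897475939 318.6194002592811 237.66163939441964 -0.0850494679662465 [[0.013, -0.986, 0.166, 0.305], [-1.0, -0.014, -0.006, 0.037], [0.008, -0.166, -0.986, 1.496], [0.0, 0.0, 0.0, 1.0]] 2 0.995869140625
0.1
```

View pics/scene0.png

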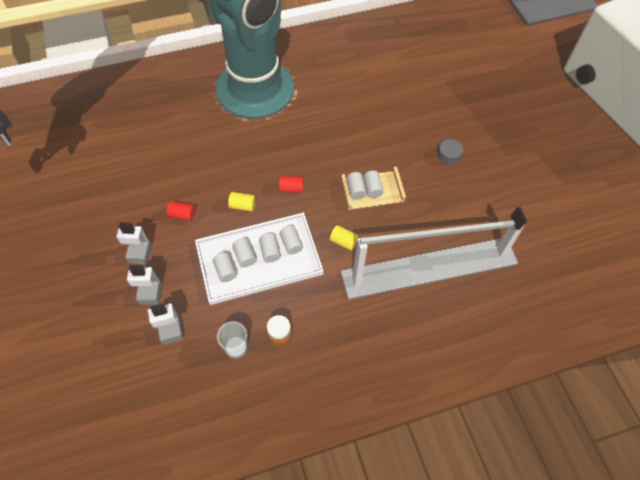

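View pics/top0.png

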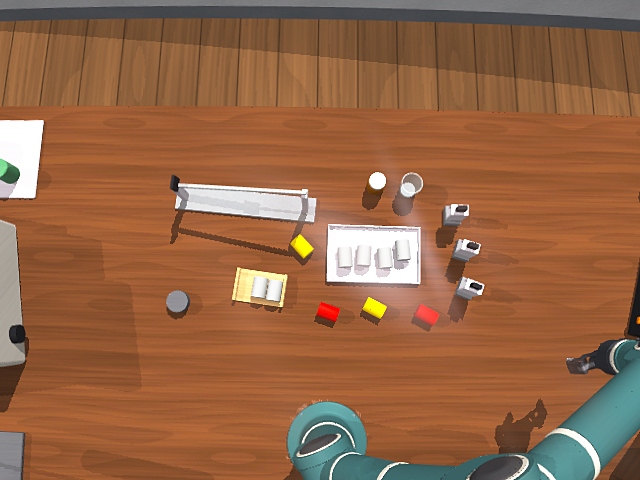

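The pictures show three hangers at the right (top px 456,212 / 466,248 / 470,288) and four grey cylinders in the tray (345–403, 255). The cradle is at (260,287) with its empty place at the left, and the rail runs from (305,195) down to the stop at (175,184). I'll ignore the red and yellow look-alikes.

```bash
cat > h.py <<'E'
from bench import ctrl, vision
import cv2, numpy as np
from scipy.spatial.transform import Rotation as R
def cloud(p):
    """world xyz per pixel (480x640x3), nan where no range"""
    v,u=np.mgrid[:480,:640].astype(np.float32)
    K=np.array([[p["fx"],0,p["cx"]],[0,p["fy"],p["cy"]],[0,0,1]])
    s=cv2.undistortPoints(np.stack([u.ravel(),v.ravel()],1)[:,None],K,np.array([p["k1"],0,0,0,0.]))[:,0].reshape(480,640,2)
    z=np.where(p["range_z"]>0,p["range_z"],np.nan)
    c=np.dstack([s[...,0]*z,s[...,1]*z,z]); T=np.array(p["cam_to_world"])
    return c@T[:3,:3].T+T[:3,3]
def world(p,pt): T=np.array(p["cam_to_world"]); return T[:3,:3]@np.array(pt)+T[:3,3]
def rect(xy):
    """centre, sizes (long, short), heading of the long side in (-pi/2, pi/2]"""
    r=cv2.minAreaRect((np.asarray(xy)*1000).astype(np.float32)); b=cv2.boxPoints(r)
    e=[b[1]-b[0],b[2]-b[1]]; l=max(e,key=np.linalg.norm); s=min(e,key=np.linalg.norm)
    a=np.arctan2(l[1],l[0]); a=(a+np.pi/2)%np.pi-np.pi/2
    return np.array(r[0])/1000,(np.linalg.norm(l),np.linalg.norm(s)),a
def down(yaw):
    """tool down, finger line (tool y) along heading yaw"""
    y=np.array([np.cos(yaw),np.sin(yaw),0]); z=np.array([0,0,-1.]); return np.column_stack([np.cross(y,z),y,z])
def q(M): return R.from_matrix(M).as_quat(scalar_first=True)
E
python3 - <<'E'
from h import *
np.set_printoptions(precision=4,suppress=True)
P={n:vision.get_image(n) for n in("scene","top")}
for n,p in P.items():
    C=cloud(p)
    print(n,"bench z",np.nanmedian(C[350:380,100:160,2] if n=="scene" else C[330:360,180:260,2]))
    for name in("hanger0","cyl0","base0_center","cradle","tray","rail","beaker","jar","pot"):
        sp=vision.spot_in(name,p); tr=vision.trace(name,p)
        print(name,"spot",[(round(d["conf"],2),world(p,d["point"]).round(3).tolist()) for d in sp])
        for d in tr:
            X=C[d["pixels"]]; X=X[np.isfinite(X[:,2])]
            if len(X)<5: continue
            print("   tr",round(d["conf"],2),len(X),"min",X.min(0).round(3),"max",X.max(0).round(3),"z98",np.percentile(X[:,2],[50,98]).round(4))
    np.savez(f"/tmp/{n}.npz",C=C,px=p["pixels"])
E
```

```text
scene bench z -0.0007129527058278295
hanger0 spot [(0.77, [0.529, -0.371, 0.056]), (0.71, [0.425, -0.379, 0.046]), (0.66, [0.63, -0.34, 0.076])]
   tr 0.88 983 min [ 0.322 -0.424 -0.007] max [ 0.45  -0.351  0.133] z98 [0.0422 0.1303]
   tr 0.66 960 min [ 0.497 -0.402  0.   ] max [ 0.555 -0.346  0.134] z98 [0.0547 0.1307]
cyl0 spot [(0.87, [0.511, -0.096, 0.041]), (0.83, [0.506, -0.154, 0.039]), (0.81, [0.505, -0.046, 0.037]), (0.79, [0.527, -0.205, 0.039]), (0.69, [0.354, -0.27, 0.033]), (0.65, [0.533, 0.076, 0.035]), (0.57, [0.36, 0.0, 0.034])]
   tr 0.9 391 min [ 0.323 -0.299  0.007] max [ 0.375 -0.236  0.044] z98 [0.0346 0.0423]
   tr 0.88 479 min [ 0.476 -0.117 -0.   ] max [ 0.535 -0.075  0.049] z98 [0.0383 0.0463]
   tr 0.73 503 min [ 0.446 -0.178 -0.002] max [ 0.53  -0.131  0.049] z98 [0.0376 0.046 ]
   tr 0.71 373 min [ 0.319 -0.03  -0.003] max [0.376 0.028 0.046] z98 [0.0339 0.0419]
   tr 0.69 455 min [ 0.495 -0.225  0.007] max [ 0.554 -0.183  0.049] z98 [0.0386 0.0458]
   tr 0.66 389 min [ 0.323 -0.156 -0.003] max [ 0.391 -0.097  0.044] z98 [0.0341 0.0425]
   tr 0.65 452 min
[... 3702 characters left out ...]
111 0.1945]
   tr 0.52 324 min [ 0.682 -0.153  0.004] max [ 0.73  -0.105  0.08 ] z98 [0.0681 0.0758]
   tr 0.45 307 min [0.375 0.127 0.005] max [0.435 0.172 0.053] z98 [0.0415 0.0494]
beaker spot [(0.84, [0.709, -0.228, 0.04]), (0.72, [0.506, -0.092, 0.046]), (0.32, [0.521, -0.369, 0.071])]
   tr 0.75 436 min [ 0.671 -0.255 -0.004] max [ 0.73  -0.196  0.085] z98 [0.0391 0.0789]
jar spot [(0.88, [0.699, -0.126, 0.075])]
   tr 0.55 327 min [ 0.682 -0.153 -0.002] max [ 0.73  -0.105  0.08 ] z98 [0.0675 0.0758]
pot spot [(0.79, [0.369, 0.415, 0.031]), (0.56, [0.412, 0.185, 0.046]), (0.3, [0.412, -0.374, 0.073])]
   tr 0.84 433 min [ 0.341  0.383 -0.005] max [0.4   0.451 0.039] z98 [0.0291 0.0361]
```

```bash
cat >> h.py <<'E'
def near(C,c,r,zlo,zhi):
    X=C.reshape(-1,3); X=X[np.isfinite(X[:,2])]
    m=(np.hypot(*(X[:,:2]-c).T)<r)&(X[:,2]>zlo)&(X[:,2]<zhi); return X[m]
def hanger(C,c):
    """origin xy and heading of hanger +x from head plate; also the tab's centre"""
    X=near(C,c,0.06,0.09,0.106)
    T=near(C,c,0.06,0.118,0.14)
    ct,st,at=rect(T[:,:2]); ch,sh,ah=rect(X[:,:2])
    f=lambda a:((a-np.pi/2)+np.pi/2)%np.pi-np.pi/2   # +x heading near world +x
    return ch,sh,f(ah),ct,st,f(at),len(X),len(T),np.median(T[T[:,2]>.122][:,2])
def cyl(C,c,ztop):
    X=near(C,c,0.042,ztop-.010,ztop+.006); r=rect(X[:,:2]); 
    d=X[:,:2]-X[:,:2].mean(0); w,V=np.linalg.eigh(d.T@d); a=np.arctan2(*V[::-1,1]); a=(a+np.pi/2)%np.pi-np.pi/2
    return r[0],X[:,:2].mean(0),r[1],r[2],a,np.percentile(X[:,2],95),len(X)
E
python3 - <<'E'
from h import *
np.set_printoptions(precision=4,suppress=True)
for n in("scene","top"):
    C=np.load(f"/tmp/{n}.npz")["C"]; print(n)
    for c in((.414,-.372),(.52,-.368),(.617,-.342)): print(" hang",*hanger(C,c))
    for c in((.505,-.046),(.506,-.095),(.503,-.154),(.523,-.205),(.407,.148),(.41,.19)): print(" cyl",*cyl(C,c,.044 if c[1]<0 else .046))
    X=C.reshape(-1,3); X=X[np.isfinite(X[:,2])]
    # rail bar
    B=X[(X[:,0]>.55)&(X[:,0]<.75)&(X[:,1]>.04)&(X[:,1]<.46)&(X[:,2]>.125)]
    for y0 in np.arange(.05,.47,.04):
        b=B[(B[:,1]>y0)&(B[:,1]<y0+.04)]
        if len(b): print("  bar y",round(b[:,1].mean(),3),"x",np.percentile(b[:,0],[2,50,98]),"z",np.percentile(b[:,2],[5,50,95]),len(b))
    F=X[(X[:,0]>.5)&(X[:,0]<.75)&(X[:,1]>.02)&(X[:,1]<.48)&(X[:,2]>.006)&(X[:,2]<.014)]; print(" foot",rect(F[:,:2]))
    K=X[(X[:,0]>.3)&(X[:,0]<.5)&(X[:,1]>.1)&(X[:,1]<.29)&(X[:,2]>.0035)&(X[:,2]<.035)]; print(" cradle",rect(K[:,:2]))
    K=K[K[:,2]>.018]
    for lo,hi in((.1,.128),(.23,.29)):
        k=K[(K[:,1]>lo)&(K[:,1]<hi)]; print("  siderail",k[:,:].mean(0),rect(k[:,:2]))
    T=X[(X[:,0]>.4)&(X[:,0]<.62)&(X[:,1]>-.28)&(X[:,1]<.03)&(X[:,2]>.013)&(X[:,2]<.03)]; print(" tray",rect(T[:,:2]))
E
```

```text
scene
 hang [ 0.4184 -0.3807] (np.float32(48.581345), np.float32(27.485249)) -0.2916634 [ 0.417  -0.3802] (np.float32(27.212225), np.float32(14.044024)) -0.4782939 202 95 0.1283434564053173
 hang [ 0.5232 -0.3744] (np.float32(47.427048), np.float32(30.00125)) -0.2720821 [ 0.5228 -0.3734] (np.float32(26.365097), np.float32(14.61704)) -0.32330394 214 103 0.1286921490461177
 hang [ 0.6219 -0.3472] (np.float32(46.16384), np.float32(30.449825)) -0.018989801 [ 0.6219 -0.3473] (np.float32(25.937649), np.float32(15.237198)) 0.03025198 244 107 0.12818187264194147
 cyl [ 0.5004 -0.0568] [ 0.5014 -0.0496] (np.float32(62.53711), np.float32(61.3331)) -1.51172 1.3853125279722596 0.04492378915224404 380
 cyl [ 0.5047 -0.0833] [ 0.5054 -0.092 ] (np.float32(59.03164), np.float32(57.809746)) 1.5520531 -0.34345752418545317 0.04534784458016439 363
 cyl [ 0.502  -0.1663] [ 0.5013 -0.1577] (np.float32(58.797935), np.float32(58.627308)) -1.455514 -0.09970987449392155 0.04492290123945573 362
 cyl [ 0.5206 -0.1926] [ 0.5228 -0.2021] (np.float32(59.180565), np.float32(58.14794)) 0.12923956 0.01864731962815025
[... 3502 characters left out ...]
398 x [0.6485 0.6643 0.6834] z [0.1459 0.1643 0.1809] 159
  bar y 0.411 x [0.6495 0.6573 0.6652] z [0.1767 0.1776 0.1785] 2
 foot (array([0.6257, 0.2498]), (np.float32(458.16574), np.float32(248.58488)), np.float32(1.5677713))
 cradle (array([0.3998, 0.195 ]), (np.float32(199.06595), np.float32(189.41994)), np.float32(-0.001983881))
  siderail [0.4138 0.1225 0.0241] (array([0.4077, 0.1243]), (np.float32(85.22595), np.float32(10.02666)), np.float32(-0.1254884))
  siderail [0.4227 0.2548 0.0236] (array([0.4231, 0.2546]), (np.float32(89.24748), np.float32(9.750908)), np.float32(-0.13937259))
 tray (array([ 0.5121, -0.1258]), (np.float32(261.48996), np.float32(161.23749)), np.float32(1.5526162))
```

```bash
cat >> h.py <<'E'
from scipy.cluster.hierarchy import fclusterdata
YR=-0.0886; U=np.array([np.cos(YR),np.sin(YR),0]); V=np.array([-np.sin(YR),np.cos(YR),0])   # rail own x, y
BAR=np.array([.6514,.231,.1755])        # a point of the bar's top edge
LOAD=BAR-.083*V+np.array([0,0,.083*np.tan(.157)])
def find_hangers():
    """standing hangers: [x, y, heading of +x] as the mean of both views"""
    out=[]; Cs=[cloud(vision.get_image(n)) for n in("scene","top")]
    T=near(Cs[0],(.5,-.38),.25,.119,.137); T=T[T[:,1]<-.2]
    if len(T)<8: return out
    for k in set(l:=fclusterdata(T[:,:2],.025,"distance")):
        if (l==k).sum()<30: continue
        c=T[l==k][:,:2].mean(0); hs=[hanger(C,c) for C in Cs]
        ctr=np.mean([h[i] for h in hs for i in(0,3)],0); a=np.median([h[i] for h in hs for i in(2,5)])
        print("hanger",ctr.round(4),round(float(a),3),"spread",np.ptp([h[3] for h in hs],0).round(4),"sizes",*[np.round(h[4],0) for h in hs],"top z",round(float(np.mean([h[8] for h in hs])),4))
        out.append([*ctr,a])
    return out
def best_yaw(pos,yaw):
    q0=ctrl.current_qpos(); c=[]
    for y in(yaw,yaw+np.pi):
        s=ctrl.ik(list(pos),list(q(down(y))))
        if s is not None: c.append((np.abs(np.array(s)-q0).max(),y))
    return min(c)[1]
def line(p,M=None,v=.2): ctrl.line_to(list(map(float,p)),None if M is None else list(q(M)),max_speed=v)
def stat(s): print(s,"t",round(ctrl.current_time(),1),"w",round(ctrl.current_width(),4),"F",round(ctrl.current_grip_force(),1),"wrist",np.round(ctrl.current_wrist_force(),1),"tcp",np.round(ctrl.current_tool_pos(),4))
def pick_hanger(h,up=.30):
    x,y,a=h; a0=best_yaw((x,y,.25),a); M=down(a0)
    ctrl.move_gripper(.05)
    ctrl.move_pose([x,y,up],list(q(M))); line((x,y,.121),v=.15)
    ctrl.move_gripper(0.0,60); stat("gripped"); line((x,y,up),v=.2); stat("lifted")
    return a0-a
def hang_pre(flip):
    """carry to the pre-entry pose, tilted to the slope"""
    M=R.from_rotvec(-.157*U).as_matrix()@down(YR+flip); n=R.from_rotvec(-.157*U).apply([0,0,1])
    hung=LOAD+.045*n
    line([.53,hung[1],.30],M,.3); line(hung-.09*U+[0,0,.02],v=.2); stat("pre"); return hung
def hang_go(hung):
    line(hung+[0,0,.02],v=.08); stat("in"); f0=ctrl.current_wrist_force()[2]
    line(hung+[0,0,.004],v=.05)
    for d in np.arange(.003,-.0051,-.001):
        line(hung+[0,0,d],v=.02)
        if abs(ctrl.current_wrist_force()[2]-f0)>2: break
    stat(f"contact {d:.3f}"); ctrl.move_gripper(.05); line(hung+[0,0,.07],v=.15); stat("off")
E
python3 - <<'E'
from h import *
hs=find_hangers(); h=max(hs,key=lambda h:h[0])
f=pick_hanger(h); hung=hang_pre(f)
for n in("scene","top"):
    p=vision.get_image(n); C=cloud(p); t=np.array(ctrl.current_tool_pos())
    X=near(C,t[:2]-[0,.0],.05,.05,.2); print(n,"lowest",np.percentile(X[:,2],[1,5]) if len(X) else None,"expect",t[2]-.121,len(X))
    cv2.imwrite(f"pics/pre_{n}.png",p["pixels"][:,:,::-1][100:340,200:520])
E
```

```text
hanger [ 0.416  -0.3805] -0.39 spread [0.0015 0.002 ] sizes [28. 16.] [29. 14.] top z 0.1286
hanger [ 0.523 -0.375] -0.309 spread [0.     0.0012] sizes [28. 13.] [27. 14.] top z 0.1292
hanger [ 0.622  -0.3479] -0.008 spread [0.0001 0.0013] sizes [25. 15.] [29. 14.] top z 0.1289
gripped t 6.0 w 0.0109 F 59.2 wrist [-1.4 -0.7  3.5] tcp [ 0.6219 -0.3482  0.1216]
lifted t 7.0 w 0.0106 F 58.4 wrist [ 0.4  0.1 -2.9] tcp [ 0.6212 -0.3476  0.2981]
pre t 9.3 w 0.0107 F 64.2 wrist [ 0.4  0.1 -1.9] tcp [0.5548 0.1625 0.2527]
scene lowest [0.13450907 0.13803096] expect 0.13266963088424494 617
top lowest [0.14212701 0.14320913] expect 0.13322570046445048 54
```

View pics/pre_scene.png

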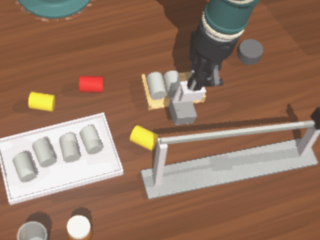

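The crop shows the hanger held level with the bar (crop px 185,100) and its open mouth facing it, so I'll hook it on.

Run:
```python
from h import *
n=R.from_rotvec(-.157*U).apply([0,0,1]); hang_go(LOAD+.045*n)
ctrl.sleep(2.0)
for n in("scene","top"):
    p=vision.get_image(n); cv2.imwrite(f"pics/h1_{n}.png",p["pixels"][:,:,::-1][100:340,300:620] if n=="scene" else p["pixels"][:,:,::-1])
```

```text
in t 10.7 w 0.0107 F 64.2 wrist [ 0.5 -0.1 -2.8] tcp [0.6442 0.1556 0.2532]
contact 0.001 t 11.9 w 0.0107 F 64.6 wrist [-0.3 -0.4 -0.5] tcp [0.6448 0.1555 0.2344]
off t 13.0 w 0.0501 F 0.0 wrist [ 0.  -0.1 -0.3] tcp [0.6443 0.1551 0.3025]
```

View pics/h1_scene.png

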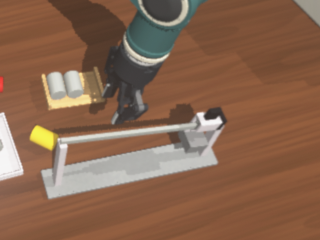

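The first hanger hangs against the stop (crop px 205,122). I'll do the other two the same way and check each before it goes in.

Run:
```python
from h import *
for i in range(2):
    hs=find_hangers()
    if not hs: print("none"); break
    h=max(hs,key=lambda h:h[0]); f=pick_hanger(h); hung=hang_pre(f)
    C=cloud(vision.get_image("scene")); t=np.array(ctrl.current_tool_pos())
    lo=np.percentile(near(C,t[:2],.05,.05,.2)[:,2],1)-t[2]+.121; w=ctrl.current_width(); print("low err",round(lo,4),"w",w)
    if abs(lo)>.006 or abs(w-.0107)>.001: print("STOP"); break
    hang_go(hung)
ctrl.sleep(1.5)
p=vision.get_image("scene"); cv2.imwrite("pics/h3_scene.png",p["pixels"][:,:,::-1])
```

```text
hanger [ 0.5228 -0.375 ] -0.283 spread [0.001  0.0006] sizes [27. 13.] [28. 13.] top z 0.1289
hanger [ 0.4165 -0.3805] -0.39 spread [0.0018 0.0008] sizes [26. 15.] [26. 13.] top z 0.1292
gripped t 19.1 w 0.0108 F 60.2 wrist [-1.4  0.6  3.2] tcp [ 0.5229 -0.3751  0.1215]
lifted t 20.1 w 0.011 F 59.5 wrist [-0.5 -1.2 -2.3] tcp [ 0.5221 -0.3746  0.2983]
pre t 22.5 w 0.0111 F 59.5 wrist [ 0.3  0.7 -2.3] tcp [0.5547 0.1626 0.2527]
low err 0.0013 w 0.01117633882510996
in t 23.8 w 0.0107 F 59.5 wrist [ 0.6 -0.2 -1.2] tcp [0.6442 0.1556 0.2532]
contact 0.000 t 25.3 w 0.011 F 60.4 wrist [-1.1  1.3  4.5] tcp [0.6449 0.1559 0.2341]
off t 26.4 w 0.0499 F 0.0 wrist [ 0.   0.8 -0.2] tcp [0.6444 0.1551 0.3025]
hanger [ 0.4166 -0.3805] -0.36 spread [0.0015 0.001 ] sizes [26. 12.] [28. 13.] top z 0.1284
gripped t 30.5 w 0.0108 F 61.0 wrist [-1.2  0.6  2.9] tcp [ 0.4167 -0.3807  0.1215]
lifted t 31.6 w 0.0111 F 60.3 wrist [ 0.8 -0.1 -2.7] tcp [ 0.4158 -0.38    0.2985]
pre t 34.0 w 0.0109 F 60.2 wrist [ 0.1  1.2 -1.8] tcp [0.5547 0.1626 0.2528]
low err 0.0012 w 0.010880065275487214
in t 35.3 w 0.0107 F 60.2 wrist [-0.8 -0.  -1.6] tcp [0.6442 0.1556 0.2532]
contact 0.000 t 36.8 w 0.0111 F 61.2 wrist [-0.2  0.5  4.8] tcp [0.6449 0.156  0.2341]
off t 37.8 w 0.0502 F 0.0 wrist [-0.  -0.6 -0.2] tcp [0.6443 0.1551 0.3025]
```

View pics/h3_scene.png

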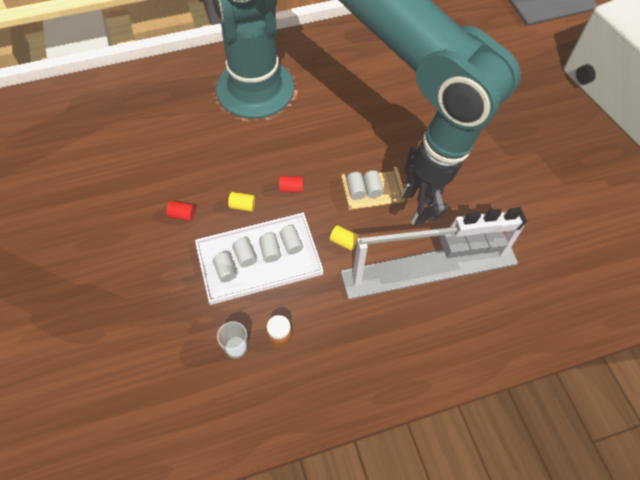

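All three hangers are queued at the stop (px 475–515, 220). Next I'll localise the cylinders and the cradle precisely.

```bash
cat >> h.py <<'E'
def cyls(Cs,centres,ztop):
    """axis heading and centre xy of lying cylinders near the given guesses, both views pooled"""
    out=[]
    for c in centres:
        r=[]
        for C in Cs:
            c1,a=np.array(c,float),-.1
            for _ in range(4):
                X=near(C,c1,.05,ztop-.007,ztop+.006); d=X[:,:2]-c1
                s=d@[np.cos(a),np.sin(a)]; t=d@[-np.sin(a),np.cos(a)]; k=(abs(t)<.0195)&(abs(s)<.036); X=X[k]
                c2,sz,a2=rect(X[:,:2]); c1=c2; a=a2 if abs(a2)<.8 else a
            # edges along the axis, robustly, and the middle across
            r.append([*c1,a,*sz,np.percentile(X[:,2],90),len(X)])
        r=np.array(r); print("cyl",r.round(3).tolist()); out.append(r[:,:3].mean(0))
    return np.array(out)
E
python3 - <<'E'
from h import *
p=[.45,-.30,.35]; ctrl.move_pose(p,list(q(down(best_yaw(p,-.1)))))
P=[vision.get_image(n) for n in("scene","top")]; Cs=[cloud(p) for p in P]
np.savez("/tmp/c2.npz",*Cs)
print(cyls(Cs,[(.501,-.049),(.505,-.096),(.500,-.153),(.522,-.204)],.044).round(4))
b=cyls(Cs,[(.4055,.147),(.4115,.19)],.046).round(4);print(b, (b[1]-b[0])[:2])
for C in Cs:
    m=[]
    for lo,hi in((.1,.1275),(.235,.29)):
        X=C.reshape(-1,3); k=X[(X[:,0]>.33)&(X[:,0]<.5)&(X[:,1]>lo)&(X[:,1]<hi)&(X[:,2]>.019)&(X[:,2]<.03)]; r=rect(k[:,:2]); m.append(r[0]); print(r)
    print("mid",np.mean(m,0),"yaw",-np.arctan2(*(m[1]-m[0])))
    X=C.reshape(-1,3); k=X[(X[:,0]>.33)&(X[:,0]<.5)&(X[:,1]>.217)&(X[:,1]<.242)&(X[:,2]>.002)&(X[:,2]<.012)]; print("board z",np.median(k[:,2]),"inner x",np.percentile(k[:,0],[1,99]))
E
```

```text
cyl [[0.5, -0.044, 0.028, 59.365, 31.069, 0.044, 252.0], [0.5, -0.043, 0.104, 57.333, 34.689, 0.046, 209.0]]
cyl [[0.505, -0.095, -0.022, 57.062, 31.987, 0.045, 273.0], [0.505, -0.097, -0.076, 55.375, 32.31, 0.046, 202.0]]
cyl [[0.5, -0.155, 0.068, 57.774, 29.571, 0.045, 267.0], [0.499, -0.154, 0.097, 56.055, 34.26, 0.046, 208.0]]
cyl [[0.522, -0.205, 0.113, 59.257, 35.393, 0.045, 287.0], [0.522, -0.205, 0.093, 56.617, 33.918, 0.047, 195.0]]
[[ 0.4999 -0.0431  0.0658]
 [ 0.5048 -0.096  -0.0488]
 [ 0.4993 -0.1544  0.0827]
 [ 0.5223 -0.205   0.1031]]
cyl [[0.405, 0.146, -0.087, 58.147, 33.143, 0.047, 220.0], [0.405, 0.148, -0.133, 55.734, 34.254, 0.048, 197.0]]
cyl [[0.413, 0.189, -0.097, 57.914, 32.579, 0.047, 218.0], [0.413, 0.188, -0.07, 56.526, 34.773, 0.048, 196.0]]
[[ 0.405   0.1473 -0.1103]
 [ 0.4129  0.1888 -0.0837]] [0.0079 0.0415]
(array([0.40773386, 0.1243334 ]), (np.float32(85.06185), np.float32(9.897128)), np.float32(-0.13185585))
(array([0.42352539, 0.25442847]), (np.float32(87.736046), np.float32(10.253176)), np.float32(-0.14595258))
mid [0.41562962 0.18938093] yaw -0.12079361919252395
board z 0.0052965554500703504 inner x [0.33925937 0.49351915]
(array([0.40662402, 0.12437836]), (np.float32(88.020256), np.float32(9.599916)), np.float32(-0.1308161))
(array([0.42322775, 0.25496562]), (np.float32(89.55404), np.float32(9.501098)), np.float32(-0.13749051))
mid [0.41492589 0.18967199] yaw -0.12646802735966542
board z 0.005690270632777272 inner x [0.33378575 0.4895972 ]
```

```bash
cat >> h.py <<'E'
YC=-.133; CX=np.array([np.cos(YC),np.sin(YC)]); CY=np.array([-np.sin(YC),np.cos(YC)])   # cradle own x, y
CR=np.array([.4135,.1892])
def fz(): return np.mean([ctrl.current_wrist_force()[2] for _ in range(3) if not ctrl.sleep(.03)])
def pick_cyl(c,z=.027):
    x,y,a=c; a0=best_yaw((x,y,.2),a); ctrl.move_gripper(.08)
    ctrl.move_pose([x,y,.18],list(q(down(a0)))); line((x,y,z),v=.12)
    ctrl.move_gripper(.03,50); stat("gripped"); line((x,y,.20),v=.15); stat("lifted"); return a0-a
def place_cyl(xy,z,flip):
    """z: TCP height when seated"""
    M=down(YC+flip); line((*xy,.20),M,.2); stat("over"); line((*xy,z+.03),v=.12); ctrl.sleep(.2); f0=fz(); line((*xy,z+.006),v=.04)
    for d in np.arange(.005,-.0031,-.001):
        line((*xy,z+d),v=.02); f=fz()
        if f-f0>2.5: break
    print("down",round(d,3),"df",round(f-f0,1)); stat("set")
    ctrl.move_gripper(.075); ctrl.sleep(.2); line((*xy,.20),v=.12); stat("off")
E
python3 - <<'E'
from h import *
f=pick_cyl((.4999,-.0435,.066)); place_cyl(CR+.042*CY,.029,f)
p=[.45,-.25,.30]; ctrl.move_pose(p,list(q(down(best_yaw(p,-.1)))))
P=[vision.get_image(n) for n in("scene","top")]; Cs=[cloud(p) for p in P]
b=cyls(Cs,[(.4055,.147),(.4115,.189),(.419,.2308)],.046)
for r in b: print("own",(r[:2]-CR)@CX,(r[:2]-CR)@CY,r[2]-YC)
cyls(Cs,[(.505,-.096),(.500,-.154),(.522,-.205)],.044)
cv2.imwrite("pics/b1.png",cv2.resize(P[0]["pixels"][120:280,180:440,::-1],None,fx=3,fy=3))
E
```

```text
gripped t 44.6 w 0.0554 F 52.5 wrist [-0.8 -0.5  7.1] tcp [ 0.5004 -0.0437  0.0277]
lifted t 46.0 w 0.0553 F 53.0 wrist [ 0.2 -0.  -1.1] tcp [ 0.4992 -0.0435  0.1991]
over t 47.5 w 0.0555 F 53.0 wrist [ 0.1 -0.8 -1.2] tcp [0.4193 0.23   0.1998]
down 0.0 df 9.6
set t 52.0 w 0.0551 F 54.1 wrist [-1.9 -0.6  8.2] tcp [0.4191 0.2309 0.0297]
off t 54.1 w 0.0748 F 0.0 wrist [-0.7 -0.4 -0.5] tcp [0.4187 0.2306 0.1994]
cyl [[0.405, 0.148, -0.106, 58.772, 32.977, 0.047, 220.0], [0.405, 0.148, -0.126, 55.525, 36.386, 0.048, 213.0]]
cyl [[0.413, 0.189, -0.157, 61.724, 31.288, 0.046, 223.0], [0.413, 0.19, -0.115, 56.371, 35.01, 0.047, 208.0]]
cyl [[0.419, 0.229, -0.136, 58.696, 33.096, 0.046, 218.0], [0.421, 0.23, -0.148, 55.778, 34.031, 0.048, 208.0]]
own -0.0032070874959528864 -0.04215979726071687 0.017105384349823005
own -0.00027315743007907245 0.0005518076956498332 -0.003236727237701409
own 0.0010667738724556698 0.04098264500759267 -0.009181217670440667
cyl [[0.505, -0.095, -0.145, 59.778, 33.023, 0.045, 265.0], [0.505, -0.096, -0.061, 55.416, 34.181, 0.046, 208.0]]
cyl [[0.499, -0.154, 0.069, 59.246, 30.53, 0.044, 280.0], [0.499, -0.154, 0.099, 55.615, 35.176, 0.046, 210.0]]
cyl [[0.523, -0.205, 0.1, 60.725, 33.174, 0.044, 294.0], [0.522, -0.204, 0.008, 56.232, 33.305, 0.047, 201.0]]
```

View pics/b1.png

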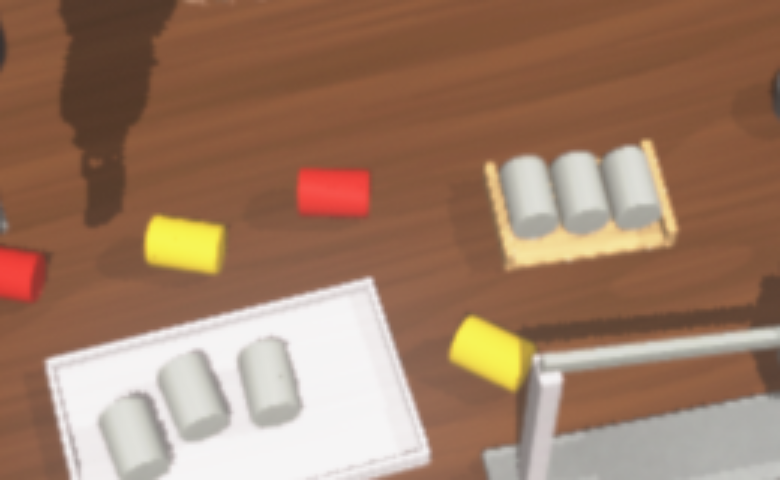

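The bottom row is full and in line (crop px 525–635, 190). Now the second row.

Run:
```python
from h import *
f=pick_cyl((.505,-.0957,-.07)); place_cyl(CR-.0208*CY-.001*CX,.0635,f)
f=pick_cyl((.4993,-.1542,.083)); place_cyl(CR+.0208*CY,.0635,f)
p=[.42,-.25,.30]; ctrl.move_pose(p,list(q(down(best_yaw(p,-.1)))))
P=[vision.get_image(n) for n in("scene","top")]; Cs=[cloud(p) for p in P]
b=cyls(Cs,[CR-.021*CY,CR+.021*CY],.080)
for r in b: print("own",(r[:2]-CR)@CX,(r[:2]-CR)@CY,r[2]-YC)
cyls(Cs,[(.522,-.205)],.044)
cv2.imwrite("pics/b2.png",cv2.resize(P[0]["pixels"][120:280,180:440,::-1],None,fx=3,fy=3))
```

```text
gripped t 58.8 w 0.0556 F 52.6 wrist [-0.8  0.2  5.3] tcp [ 0.5055 -0.0959  0.0277]
lifted t 60.1 w 0.0555 F 53.0 wrist [-0.2  0.5 -1.7] tcp [ 0.5044 -0.0957  0.1991]
over t 61.7 w 0.0553 F 53.0 wrist [ 0.2  0.8 -2.2] tcp [0.41   0.168  0.1999]
down 0.0 df 6.9
set t 65.9 w 0.0553 F 53.7 wrist [-0.2  1.6  5.8] tcp [0.41   0.1699 0.0641]
off t 67.7 w 0.0754 F 0.0 wrist [-0.4 -0.3  0.3] tcp [0.4093 0.1685 0.1994]
gripped t 70.9 w 0.0552 F 52.7 wrist [-1.6 -0.3  5.8] tcp [ 0.4997 -0.1545  0.0277]
lifted t 72.2 w 0.0552 F 53.0 wrist [-0.   0.  -1.4] tcp [ 0.4986 -0.1541  0.1991]
over t 74.3 w 0.0552 F 53.0 wrist [-0.2 -0.3 -2. ] tcp [0.4164 0.2091 0.1999]
down 0.0 df 6.8
set t 78.5 w 0.0554 F 53.5 wrist [-2.5  1.5  6.3] tcp [0.4165 0.2106 0.064 ]
off t 80.3 w 0.0747 F 0.0 wrist [-0.1  1.3  0.7] tcp [0.4158 0.2095 0.1993]
cyl [[0.412, 0.169, -0.094, 60.276, 31.294, 0.08, 233.0], [0.412, 0.169, -0.134, 56.142, 33.535, 0.082, 226.0]]
cyl [[0.417, 0.21, -0.13, 58.922, 31.339, 0.08, 236.0], [0.418, 0.21, -0.206, 55.806, 33.14, 0.082, 217.0]]
own 0.0008814469639564658 -0.02035556431250588 0.018694742202758796
own 0.0011385019944013146 0.021143739905277403 -0.034775154113769524
cyl [[0.522, -0.205, 0.118, 57.787, 34.39, 0.045, 288.0], [0.522, -0.205, 0.086, 57.116, 34.157, 0.046, 206.0]]
```

View pics/b2.png

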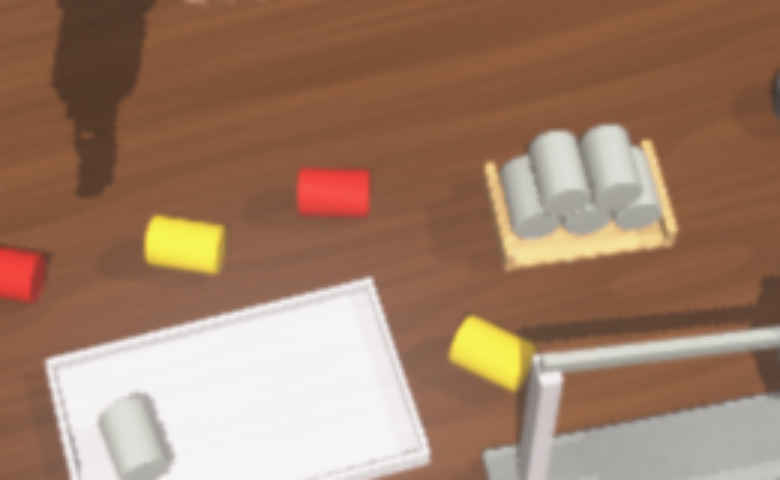

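The second row is seated with tops at about 80 mm (crop px 560 and 612, 165). The last cylinder goes on top.

Run:
```python
from h import *
f=pick_cyl((.522,-.205,.10)); place_cyl(CR+.0003*CY,.0975,f)
p=[.40,-.25,.30]; ctrl.move_pose(p,list(q(down(best_yaw(p,-.1)))))
P=[vision.get_image(n) for n in("scene","top")]; Cs=[cloud(p) for p in P]
for zs,l in(([0],.114),([-.021,.021],.080)):
    for r in cyls(Cs,[CR+k*CY for k in zs],l): print("own",(r[:2]-CR)@CX,(r[:2]-CR)@CY,r[2]-YC)
cv2.imwrite("pics/b3.png",cv2.resize(P[0]["pixels"][120:320,180:540,::-1],None,fx=2.2,fy=2.2))
stat("end")
```

```text
gripped t 84.8 w 0.0551 F 52.9 wrist [-1.3  0.4  4.4] tcp [ 0.5225 -0.2053  0.0278]
lifted t 86.1 w 0.0554 F 53.0 wrist [-0.5  0.5 -0.7] tcp [ 0.5213 -0.2048  0.199 ]
over t 88.3 w 0.0552 F 53.0 wrist [ 0.4  0.2 -1.6] tcp [0.4137 0.1888 0.1999]
down 0.0 df 7.5
set t 92.2 w 0.0557 F 54.0 wrist [-2.2 -0.8  6. ] tcp [0.4136 0.1895 0.098 ]
off t 93.7 w 0.0747 F 0.0 wrist [-0.8  0.2 -0.6] tcp [0.4131 0.1892 0.1994]
cyl [[0.415, 0.188, -0.121, 60.616, 30.982, 0.114, 237.0], [0.415, 0.19, -0.092, 55.939, 32.546, 0.116, 226.0]]
own 0.0017224304687637505 -1.798448649351886e-05 0.026824040889739997
cyl [[0.416, 0.165, 0.255, 65.242, 36.028, 0.082, 183.0], [0.411, 0.166, -0.122, 55.589, 29.249, 0.082, 128.0]]
cyl [[0.427, 0.212, -0.711, 69.24, 35.229, 0.082, 117.0], [0.417, 0.209, -0.091, 56.088, 36.058, 0.083, 101.0]]
own 0.003422060202655618 -0.023482176096365593 0.19950882959365845
own 0.005646654863422103 0.02244904690341052 -0.267995671749115
end t 95.5 w 0.075 F 0.0 wrist [ 0.6 -0.2 -1.2] tcp [ 0.4005 -0.2489  0.2997]
```

View pics/b3.png

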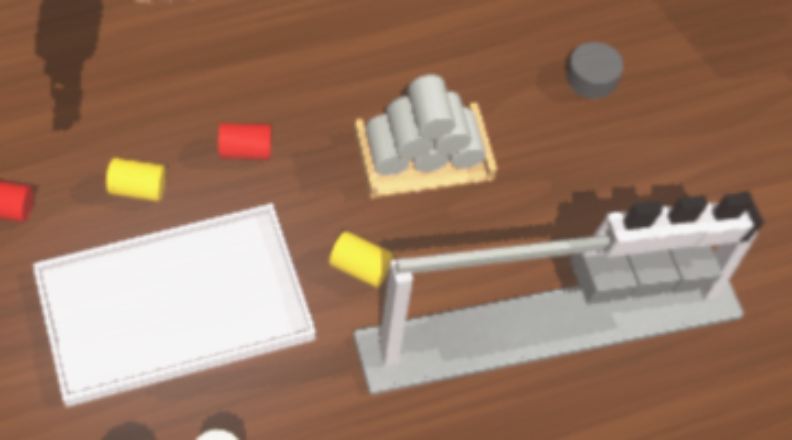

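The pyramid is complete (crop px 430,115), the three hangers are queued at the stop (640–740, 220), and the tray is empty. I'll hand it in.

```bash
python3 -c "
from bench import ctrl
print(ctrl.job_done())"
```

```text
the job is handed in; nothing more can be done
None
```

I've handed the job in at about 95 s: all three hangers are queued at the rail's stop, all four loose cylinders are stacked in the cradle's pyramid, and I left the beaker, jar and weight alone.

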